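# Lay the ink roller in its rest and close the keeper

## Task

Lay the ink roller that is standing on end on the bench down on its side in its rest, thick steel hub in the large V and slim spindle in the small V, setting it down without letting it fall. Then let go of it and swing the keeper bar fully home over the hub so the roller cannot come out, leaving the roller lying in both Vs and the tin and the jar nearby standing where they are.

Things in the scene. Friction and masses are not known exactly. Their poses are not given: they have to be found in the camera images.
- roller: Ink roller, 0.35 kg, one rigid piece 126 mm long, standing upright on its hub. Origin at the centre of the hub's flat underside, +z along its axis towards the spindle. Steel hub 32 mm diameter, z 0 to 22 mm; black rubber barrel 46 mm diameter, z 22 to 102; slim steel spindle 16 mm diameter, z 102 to 126.
- roller_hub (a point): Point on the roller's axis at the middle of the hub (11 mm from its end face).
- roller_spindle (a point): Point on the roller's axis at the middle of the spindle (12 mm from its end, 103 mm from roller_hub).
- cradle: Roller rest, fixed: wooden base 150 x 104 x 12 mm with two open aluminium V saddles (90 degree, plates 8 mm thick, tops 59 mm high). Origin: centre of its underside, z up; large V at x -51.5 mm, small V at x +51.5. A seated roller lies along x, axis 55 mm high, barrel hanging between the Vs with 7 mm end play each way and 20 mm free below. Keeper post at x -51.5, y +42.
- hub_seat (a point): Where roller_hub lies when the roller is seated centrally: over the large V (V faces 53 mm wide across the top), 55 mm above the bench.
- spindle_seat (a point): Where roller_spindle lies when the roller is seated centrally: over the small V (31 mm wide across the top), 55 mm above the bench.
- keeper (a joint): Angle of a flat steel bar, 14 mm wide, 74 to 82 mm above the bench, reaching 85 mm from a vertical pivot on the post beside the large V. 0 = fully home at its stop, across the hub (pointing to the cradle's -y); opens clockwise seen from above, up to 1.95 rad; at 1.57 it points to the cradle's -x, away from the roller. Light friction (0.04 N m); stays where left.
- keeper_peg (a point): Centre of the top of the round upright steel peg near the free end of the keeper, 12 mm diameter, standing 30 mm above the bar (82 to 112 mm above the bench), 78 mm from the pivot: push or pinch it to swing the keeper.
- keeper_pivot (a point): On the keeper's pivot axis, at the height of the bar's upper face (82 mm); a pivot nut rises 4 mm above it.
- tin: Bystander: low copper-coloured ink tin, 74 mm diameter, 58 mm high, loose. Origin at the centre of its underside.
- jar: Bystander: low glass jar with a steel lid, 56 mm diameter, 66 mm high, loose. Origin at the centre of its underside.
- tray: Bystander: white enamel ink tray, 190 x 270 x 35 mm, fixed, at the right. Origin at the centre of its underside.
There are look-alikes about, which are no part of the job. Leave any red look-alike of the roller alone.

How it is judged:
By the outcome, as a careful person would: the job done as asked, in the order asked, and still so for the second after the job is handed in, with the robot touching nothing.
It also fails if it takes over 58 s, if anything falls off the work surface, if the arm or the gripper's body presses on something with over 40 N, if the wrist force passes 120 N, or if a joint passes its speed limit or range.

## Robot

A 6-joint arm with a two-finger parallel gripper is mounted at the origin on the work surface. World frame = base frame: x ahead of the robot, y to its left, z up, the work surface at z = 0. Lengths are in mm, angles in rad, forces in N, time in s.
With the tool pointing down it reaches from about 275 to 750 mm from the base axis. Payload 10.2 kg.
Tool frame: the origin (TCP) lies on the centre line of the jaws, within the pads' length; the fingertips stand 19 mm ahead of it and the grasp point (between the pads) is the TCP; z points along the fingers, y is the line along which they close (so a half turn about z gives the same grasp; the last joint's range is limited). The gripper opens to 85 mm and grips with 20 to 120 N. Pads are 22 mm wide; open, the fingers measure 114 mm over their backs; the gripper's body (76 mm by 85 mm) begins 54 mm behind the grasp point. The pads swing forward as they close: fully open they stand 13 mm farther back than shut.
Start: joints at [1.057, 0.313, 1.498, -0, 1.331, -0.223], TCP at [150.54, 502.96, 250.294] pointing down, gripper open.
Joint ranges: [-2.94, 2.94], [-0.97, 2.17], [0.19, 2.56], [-1.23, 4.37], [0.02, 3.11], [-2.88, 2.88]. Speed limits (rad/s): [2.39, 2.39, 3.01, 3.14, 3.14, 3.14].

## Interface

Orientations are given as a unit quaternion [w, x, y, z].
In Python, from rig import sense, capture, finish_job, regions_of, mark_of gives the robot as it stands.
- The arm moves only by the tool jog_arm, never from a script. Its argument "series" is text: rows parted by semicolons, each of 7 numbers parted by spaces: the shift along the tool's x, y, z in units of 0.4 m (1.0 is 0.4 m), then the turn, a rotation vector about the tool's x, y, z in units of pi/2 rad (1.0 is pi/2 rad), then the opening, from -1 (shut) to 1 (fully open). A call has 1 to 20 rows; each row is the pose to reach, as a shift and turn from the pose commanded when the call began, along the tool's axes at that moment; what a row does not reach only later rows make up. A row lasts 1/8 s, in which the tool goes at most 62.5 mm and 10.7 degrees, less where a joint would pass 70% of its speed; a pose out of reach is approached as far as the arm can. A call with a number of a shift or a turn outside -1 to 1 is refused whole. A call with a gripper value outside its range is refused whole. The fingers move at their own pace and stop on an object; "grip_force" is the grip in N (left out, the last holds). Time passes only in rows, so rows that repeat a pose let the fingers close. It gives the time, the measured TCP pose, the force, the opening and the grip force at its end, in the units of the state.
- sense(): the state, without advancing time (a new reading comes with each control period).
- capture(name): name is "side" or "top"; returns a dict with "img" (420x560x3 uint8, red, green, blue), "intrinsics" (3x3 intrinsics, pixels), "R" (3x3) and "t" (3): a world point X has camera coordinates R X + t. Camera axes: x right, y down, z forward; pixel columns grow to the right and rows downward; lengths in mm; the calibration is good to about 2 mm. A picture is of the moment at which its call begins. There is no depth.
- finish_job(): hands the job in; it is judged then, once.
Trained networks look in a picture, given as the dict that the camera call returned (one of the last four; its "shot" number tells which), for a name from the list of things; names that differ only in an ending like _2 or _b are one class to them, and where a whole thing is asked for, a point or a joint stands for the part that bears it (a point fixed in the world has none). Each returns a list of dicts, best first, with "confidence" (0 to 1); they miss things now and then, are a little off and sometimes report something else, mostly with a low value. They report only what shows in the picture. A call takes as long as a camera call. They do not tell look-alikes from the thing itself.
- regions_of(label, picture): "region" (420x560 bool, what is visible of it) and "point" ([row, column] in pixels, amid what is visible of it).
- mark_of(label, picture): "point" ([row, column] in pixels: a listed point, or the origin of a listed thing).
The state is a dict: "time_s": time; "joints": joint angles; "dq": joint speeds; "tau": joint torques, N m; "eef_pos": TCP position; "ee_rot": TCP orientation; "force": force on the tool from outside, world axes, zero at the start; "wrist_torque": the same for the moment, N m; "grip_width": opening from 0.0 (shut) to 1.0 (fully open); "grip_force": force on a finger pad.
Only numpy, scipy, OpenCV 4.12 (cv2) and the standard library are available. Lean on these libraries where they do the work, as an engineer would, in place of code of your own. Each camera call takes 0.05 s, during which the arm holds its last target. There are 200 camera calls.

## Working session

There is one attempt and no reset: what is moved stays moved. The work goes in short steps, Python scripts to look and compute and a tool call to move; the robot and the scene stay as the last step left them, time stands still between calls to the robot, and variables do not carry over. Pictures are saved under pics/ and viewed, at most 11 in all, crops included, and the job is handed in when it is done.

Besides the shell and the picture viewer there is one more tool, called as name(argument=value, ...) on one line, values as JSON. jog_arm: Moves the arm, as the interface text tells. Shifts and turns lie within -1 to 1; 1 stands for 0.4 m of shift or pi/2 rad of turn. Its arguments: {"type":"object","properties":{"series":{"type":"string"},"grip_force":{"type":"number"}},"required":["series"]}

```bash
ls; mkdir -p pics; cat > h.py <<'E'
import numpy as np, cv2
from rig import *
def ray(c,p):
    r,cc=p; d=np.linalg.inv(c["intrinsics"])@np.array([cc,r,1.]); R=np.array(c["R"]);t=np.array(c["t"])
    return -R.T@t, R.T@d
def atz(c,p,z):
    o,d=ray(c,p); return o+d*(z-o[2])/d[2]
def tri(c1,p1,c2,p2):
    o1,d1=ray(c1,p1);o2,d2=ray(c2,p2)
    s=np.linalg.lstsq(np.c_[d1,-d2],o2-o1,rcond=None)[0]
    a=o1+s[0]*d1;b=o2+s[1]*d2
    return (a+b)/2,np.linalg.norm(a-b)
def proj(c,X):
    x=np.array(c["intrinsics"])@(np.array(c["R"])@np.array(X,float)+np.array(c["t"])); return x[1]/x[2],x[0]/x[2]
E
python3 - <<'E'
from h import *
np.set_printoptions(precision=1,suppress=True)
S=capture("side");T=capture("top")
for n,c in (("side",S),("top",T)):
    cv2.imwrite(f"pics/{n}0.png",cv2.cvtColor(c["img"],cv2.COLOR_RGB2BGR))
    print(n,"cam at",ray(c,(0,0))[0])
for l in ["roller","roller_hub","roller_spindle","cradle","hub_seat","spindle_seat","keeper_peg","keeper_pivot","tin","jar"]:
    for n,c in (("side",S),("top",T)):
        print(l,n,[(np.round(m["point"],1).tolist(),round(m["confidence"],2)) for m in mark_of(l,c)][:4])
for n,c in (("side",S),("top",T)):
    print("reg",n,[(np.round(m["point"],1).tolist(),round(m["confidence"],2),int(m["region"].sum())) for m in regions_of("roller",c)][:4])
print(sense())
E
```

```text
pics
side cam at [ 114.3 -838.4  897.2]
top cam at [ 325.2  -84.4 1224.7]
roller side [([177.9, 242.8], 0.8), ([193.9, 216.5], 0.75), ([227.4, 199.2], 0.65)]
roller top [([241.2, 200.9], 0.67), ([276.5, 229.3], 0.64), ([201.8, 183.2], 0.61), ([202.8, 317.6], 0.23)]
roller_hub side [([173.4, 243.9], 0.92), ([219.0, 196.1], 0.9), ([193.6, 219.5], 0.74)]
roller_hub top [([242.0, 197.5], 0.96), ([200.9, 179.4], 0.65), ([275.9, 227.8], 0.57)]
roller_spindle side [([166.5, 214.7], 0.86), ([143.2, 241.5], 0.68), ([191.2, 194.7], 0.62)]
roller_spindle top [([196.8, 170.9], 0.92), ([279.0, 222.8], 0.63), ([234.8, 190.9], 0.58)]
cradle side [([252.7, 308.5], 0.97)]
cradle top [([202.9, 318.4], 0.76)]
hub_seat side [([223.8, 295.5], 0.96)]
hub_seat top []
spindle_seat side [([252.1, 322.9], 0.95)]
spindle_seat top [([194.5, 342.7], 0.63), ([159.5, 184.6], 0.29)]
keeper_peg side [([155.9, 215.7], 0.61), ([186.0, 287.5], 0.56), ([210.0, 309.8], 0.34)]
keeper_peg top [([185.1, 263.1], 0.77)]
keeper_pivot side []
keeper_pivot top [([180.8, 295.6], 0.5)]
tin side [([154.9, 216.4], 0.92), ([210.3, 309.5], 0.49)]
tin top [([213.0, 124.6], 0.73)]
jar side [([161.0, 279.2], 0.82), ([392.3, 335.7], 0.71)]
jar top [([158.8, 183.7], 0.96)]
reg side [([158.4, 239.7], 0.96, 596), ([250.9, 308.3], 0.73, 2568)]
reg top [([277.4, 221.7], 0.89, 381), ([236.2, 194.1], 0.73, 470), ([199.5, 173.8], 0.68, 459)]
{'time_s': 1.2, 'joints': array([ 1.1,  0.3,  1.5,  0. ,  1.3, -0.2]), 'dq': array([ 0.,  0.,  0., -0.,  0.,  0.]), 'tau': array([ -0. , -41.2, -26. ,  -0. ,   0. ,   0. ]), 'eef_pos': array([150.6, 503. , 250.3]), 'ee_rot': array([0. , 0.1, 1. , 0. ]), 'force': array([-0.4,  0.6, -0.2]), 'wrist_torque': array([-0., -0.,  0.]), 'grip_force': 0.0, 'grip_width': 1.0026066896129842}
```

View pics/side0.png

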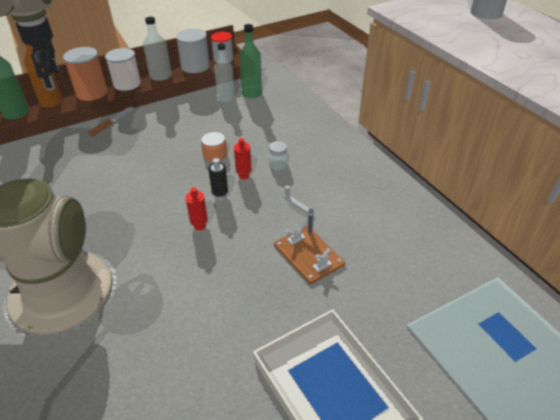

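View pics/top0.png

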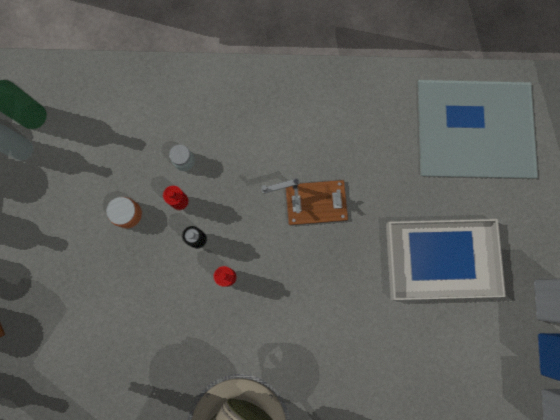

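The side view shows the black roller at about (row 180, col 218) and red look-alikes at (210,197) and (160,243). The tin is at (148,214) and the jar at (156,279). The cradle is at (252,308), with the keeper peg at (187,288) pointing away. In the top view, black is at (238,194), and the reds are at (277,225) and (198,175). I choose the black one and will check it in a crop.

```bash
python3 - <<'E'
from h import *
np.set_printoptions(precision=1,suppress=True)
S=capture("side");T=capture("top")
def best(l,c,near):
    ms=mark_of(l,c); ms=[m["point"] for m in ms if np.hypot(*(np.array(m["point"])-near))<18]
    return ms[0] if ms else None
for l,z,a,b in [("roller",0,(195,219),(241,199)),("roller_hub",11,(193,219),(242,198)),("roller_spindle",114,(166,215),(235,191)),("cradle",0,(252,308),(203,318)),
 ("hub_seat",55,(224,295),(202,297)),("spindle_seat",55,(252,323),(198,340)),("keeper_peg",112,(186,288),(185,263)),("keeper_pivot",82,(210,310),(181,296)),("tin",0,(155,216),(213,124)),("jar",0,(161,279),(159,184))]:
    p,q=best(l,S,a),best(l,T,b)
    print(l,p,q,"side@z",None if p is None else atz(S,p,z),"top@z",None if q is None else atz(T,q,z),None if p is None or q is None else tri(S,p,T,q))
def crop(c,r,k,h,w,f): return cv2.resize(cv2.cvtColor(c["img"][r:r+h,k:k+w],cv2.COLOR_RGB2BGR),None,fx=f,fy=f,interpolation=cv2.INTER_CUBIC)
cv2.imwrite("pics/crop1.png",np.hstack([crop(S,130,180,150,100,4),crop(T,150,160,150,100,4)]))
cv2.imwrite("pics/crop2.png",np.hstack([crop(S,170,260,120,100,4),crop(T,140,255,120,100,4)]))
E
```

```text
roller [198.8, 218.9] [242.2, 198.0] side@z [436.9 106.3   0. ] top@z [437.5 115.3   0. ] (array([439.3, 116.5,  -9.5]), np.float64(2.041094173588188))
roller_hub None [239.3, 199.1] side@z None top@z [443.8 111.1  11. ] None
roller_spindle [164.9, 213.9] [235.5, 192.0] side@z [436.4 110.1 114. ] top@z [442.1 111.  114. ] (array([439.8, 112.1, 111.8]), np.float64(5.217788187052758))
cradle [253.3, 306.4] [203.1, 319.7] side@z [ 542.5 -175.8    0. ] top@z [ 542.9 -190.4    0. ] (array([ 537.5, -188.1,   16. ]), np.float64(5.299769005962267))
hub_seat [222.9, 295.3] [197.8, 296.4] side@z [ 542.8 -120.5   55. ] top@z [ 545.2 -128.6   55. ] (array([ 541.4, -127.5,   62.7]), np.float64(4.932895400554577))
spindle_seat [252.2, 322.0] [196.7, 338.6] side@z [ 548.7 -230.7   55. ] top@z [ 549.9 -231.9   55. ] (array([ 549. , -231.5,   55.9]), np.float64(1.4955170949261418))
keeper_peg [179.3, 288.9] [185.8, 263.6] side@z [575.7 -30.8 112. ] top@z [561.5 -49.6 112. ] (array([560.3, -51.4, 132.5]), np.float64(6.5273198806245665))
keeper_pivot [211.6, 308.9] [181.8, 295.2] side@z [ 576.2 -126.6   82. ] top@z [ 579.1 -124.3   82. ] (array([ 578.9, -124. ,   79. ]), np.float64(1.8901230640220144))
tin [153.9, 215.2] [212.5, 128.0] side@z [507.6 294.8   0. ] top@z [509.7 295.4   0. ] (array([509. , 296.1,  -1.2]), np.float64(1.9147989793820157))
jar [162.0, 280.1] [160.3, 184.7] side@z [657.7 165.1   0. ] top@z [648.7 159.    0. ] (array([649.5, 156.4,   8.2]), np.float64(6.217758015035506))
```

View pics/crop1.png

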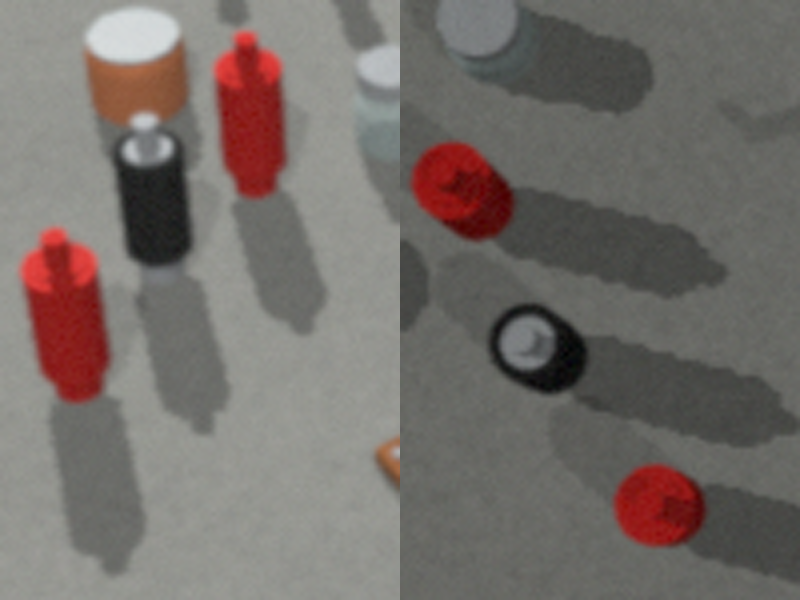

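View pics/crop2.png

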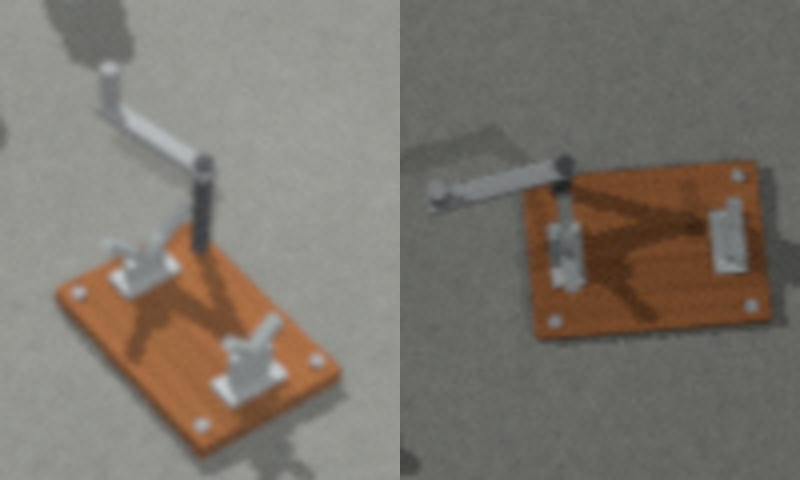

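The crop confirms the black-barrelled roller with steel ends is the target, with a red look-alike on each side. The keeper stands open, pointing away from the roller's place. Next I'll refine the poses by fitting silhouettes in both views.

```bash
cat >> h.py <<'E'
from scipy.optimize import minimize
from scipy.spatial.transform import Rotation as Ro
def hullmask(c,P,up=4):
    q=np.array([proj(c,p)[::-1] for p in P]); m=np.zeros((420*up,560*up),np.uint8)
    cv2.fillConvexPoly(m,cv2.convexHull(np.round((q+.5)*up-.5).astype(np.int32)),1); return m
def big(m):
    m=m.astype(np.uint8); n,l,s,_=cv2.connectedComponentsWithStats(m); 
    return (l==1+np.argmax(s[1:,4]))
def fit(views,pts,x0,step):
    up=4; ms=[(c,np.kron(m,np.ones((up,up),np.uint8))) for c,m in views]
    def cost(x):
        v=0
        for c,m in ms:
            h=hullmask(c,pts(x)); v-= (h&m).sum()/(h|m).sum()
        return v/len(ms)
    x0=np.array(x0,float); sx=np.vstack([x0]+[x0+np.eye(len(x0))[i]*step[i] for i in range(len(x0))])
    r=minimize(cost,x0,method="Nelder-Mead",options=dict(initial_simplex=sx,xatol=.05,fatol=1e-5)); return r.x,-r.fun
def cyl(x,r,z0,z1):
    a=np.linspace(0,2*np.pi,40); return [(x[0]+r*np.cos(t),x[1]+r*np.sin(t),z) for z in (z0,z1) for t in a]
def box(x):
    c,s=np.cos(x[2]),np.sin(x[2]); return [(x[0]+c*a-s*b,x[1]+s*a+c*b,z) for a in(-75,75) for b in(-52,52) for z in(0,12)]
def rows(p,R):
    s=sense(); q=s["ee_rot"]; R0=Ro.from_quat([q[1],q[2],q[3],q[0]])
    d=R0.inv().apply(np.array(p)-s["eef_pos"])/400; w=(R0.inv()*R).as_rotvec()/(np.pi/2)
    return np.round(np.r_[d,w],3), np.linalg.norm(w)*90
def tool(phi,pitch,flip=1):
    # approach azimuth phi, pitch below horizontal (deg)
    f,p=np.radians([phi,pitch]); z=np.array([np.cos(f)*np.cos(p),np.sin(f)*np.cos(p),-np.sin(p)])
    y=flip*np.array([-np.sin(f),np.cos(f),0]); return Ro.from_matrix(np.c_[np.cross(y,z),y,z])
E
python3 - <<'E'
from h import *
np.set_printoptions(precision=2,suppress=True)
S=capture("side");T=capture("top")
def brown(c,r,k):
    i=c["img"].astype(int); m=(i[...,0]-i[...,2]>35)&(i[...,0]>50); w=np.zeros(m.shape,bool); w[r[0]:r[1],k[0]:k[1]]=1; m=big(m&w)
    o=np.zeros(m.shape,np.uint8); cv2.fillConvexPoly(o,cv2.convexHull(np.argwhere(m)[:,::-1].astype(np.int32)),1); return o
vs=[(S,brown(S,(215,290),(265,355))),(T,brown(T,(170,235),(275,360)))]
for v in ([vs[0]],[vs[1]],vs): print("cradle",fit(v,box,[543,-180,-1.5],[6,6,.06]))
def dark(c,r,k):
    i=c["img"].astype(int); m=(i.max(2)<52); w=np.zeros(m.shape,bool); w[r[0]:r[1],k[0]:k[1]]=1; m=big(m&w); print(m.sum())
    o=np.zeros(m.shape,np.uint8); cv2.fillConvexPoly(o,cv2.convexHull(np.argwhere(m)[:,::-1].astype(np.int32)),1); return o
vs=[(S,dark(S,(155,200),(205,232))),(T,dark(T,(222,252),(178,207)))]
for v in ([vs[0]],[vs[1]],vs): print("roller",fit(v,lambda x:cyl(x,23,22,102),[438,112],[5,5]))
def red(c,r,k):
    i=c["img"].astype(int); m=(i[...,0]-i[...,1]>60); w=np.zeros(m.shape,bool); w[r[0]:r[1],k[0]:k[1]]=1; return big(m&w)
for a in [((180,235),(185,212)),((135,185),(230,256))]:
    print("red",fit([(S,red(S,*a).astype(np.uint8))],lambda x:cyl(x,22,8,120),[400,100],[80,80]))
s=sense();print(s["ee_rot"],s["time_s"])
for fl in(1,-1):print(rows([400,148,90],tool(-45,30,fl)))
E
```

```text
cradle (array([ 544.62, -181.32,   -1.48]), np.float64(0.9693172345174389))
cradle (array([ 544.35, -180.67,   -1.47]), np.float64(0.9664641799287113))
cradle (array([ 544.47, -180.65,   -1.47]), np.float64(0.9679466668409045))
348
231
roller (array([442.34, 113.62]), np.float64(0.6970936490850377))
roller (array([444.19, 113.13]), np.float64(0.9472149314669))
roller (array([444.25, 113.01]), np.float64(0.8219225293521201))
red (array([350.97,  33.88]), np.float64(0.8223374175306315))
red (array([536.6 , 159.55]), np.float64(0.8166004915863112))
[-0.    0.14  0.99 -0.  ] 2.4
(array([-0.85, -0.67,  0.4 ,  0.17, -0.65,  0.28]), np.float64(65.78936346067978))
(array([-0.85, -0.67,  0.4 ,  0.86,  0.22, -1.49]), np.float64(155.51997306408893))
```

```bash
python3 - <<'E'
from h import *
np.set_printoptions(precision=3,suppress=True)
z=tool(-45,30).as_matrix()[:,2]
print(rows(np.array([442.5,113,64])-120*z,tool(-45,30)))
E
```

```text
(array([-0.75 , -0.601,  0.316,  0.165, -0.653,  0.285]), np.float64(65.78936346067978))
```

jog_arm(series="-0.75 -0.6 0.316 0.165 -0.653 0.285 1;-0.75 -0.6 0.316 0.165 -0.653 0.285 1;-0.75 -0.6 0.316 0.165 -0.653 0.285 1;-0.75 -0.6 0.316 0.165 -0.653 0.285 1;-0.75 -0.6 0.316 0.165 -0.653 0.285 1;-0.75 -0.6 0.316 0.165 -0.653 0.285 1;-0.75 -0.6 0.316 0.165 -0.653 0.285 1;-0.75 -0.6 0.316 0.165 -0.653 0.285 1;-0.75 -0.6 0.316 0.165 -0.653 0.285 1;-0.75 -0.6 0.316 0.165 -0.653 0.285 1;-0.75 -0.6 0.316 0.165 -0.653 0.285 1", grip_force=50)

```text
time_s: 3.78
eef_pos: [359.9, 206.8, 137.1]
ee_rot: [0.449, 0.339, 0.803, -0.198]
force: [-0.0, 0.4, 0.5]
grip_width: 0.999
grip_force: 0.0
```

```bash
python3 - <<'E'
from h import *
np.set_printoptions(precision=3,suppress=True)
s=sense();print(s["time_s"],s["joints"],s["eef_pos"],s["force"])
print(rows(np.array([442.5,113,64]),tool(-45,30)))
T=capture("top");S=capture("side")
cv2.imwrite("pics/a.png",cv2.cvtColor(np.hstack([S["img"][100:300,100:400],T["img"][100:300,100:400]]),cv2.COLOR_RGB2BGR))
E
```

```text
3.775 [ 0.729  0.444  2.038 -1.232  1.134  0.812] [359.929 206.85  137.055] [-0.026  0.447  0.452]
(array([-0.006, -0.01 ,  0.362, -0.017, -0.014,  0.   ]), np.float64(1.9873921678264403))
```

View pics/a.png

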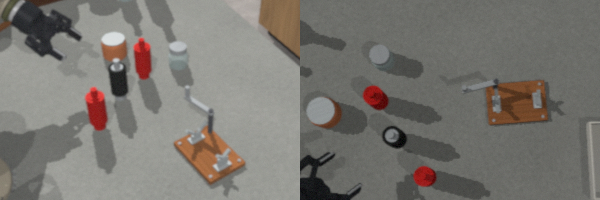

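The picture shows black at (78,118) in the side crop and the gripper up-left, clear of everything. Joint 4 has reached its limit, so I'll use a less sideways approach azimuth of -25°.

```bash
python3 - <<'E'
from h import *
np.set_printoptions(precision=3,suppress=True)
z=tool(-25,30).as_matrix()[:,2]
print(rows(np.array([442.5,113,64])-100*z,tool(-25,30)))
E
```

```text
(array([-0.007, -0.09 ,  0.124, -0.209, -0.016, -0.113]), np.float64(21.400130190862217))
```

jog_arm(series="-0.007 -0.09 0.124 -0.209 -0.016 -0.113 1;-0.007 -0.09 0.124 -0.209 -0.016 -0.113 1;-0.007 -0.09 0.124 -0.209 -0.016 -0.113 1;-0.007 -0.09 0.124 -0.209 -0.016 -0.113 1;-0.007 -0.09 0.124 -0.209 -0.016 -0.113 1")

```text
time_s: 4.5
eef_pos: [321.7, 210.8, 215.4]
ee_rot: [0.444, 0.204, 0.864, -0.12]
force: [-0.1, 0.7, 0.1]
grip_width: 1.0
grip_force: 0.0
```

```bash
python3 - <<'E'
from h import *
np.set_printoptions(precision=3,suppress=True)
s=sense();print(s["time_s"],s["joints"],s["eef_pos"],s["force"])
print(rows(np.array([442.5,113,64]),tool(-25,30)))
T=capture("top"); S=capture("side")
print([mark_of("roller_spindle",c)[:3] for c in (T,S)])
E
```

```text
4.5 [ 0.755  0.092  2.182 -1.232  0.967  0.463] [321.737 210.794 215.369] [-0.052  0.712  0.094]
(array([ 0.091, -0.068,  0.53 , -0.031, -0.058, -0.   ]), np.float64(5.938934371491858))
[[{'point': [235.5, 192.3], 'confidence': 0.87}, {'point': [275.6, 220.5], 'confidence': 0.8}, {'point': [188.8, 169.1], 'confidence': 0.77}], [{'point': [168.7, 213.7], 'confidence': 0.97}, {'point': [143.6, 240.7], 'confidence': 0.74}, {'point': [193.0, 197.2], 'confidence': 0.56}]]
```

Joint 4 is still limiting, so I'll fit a small kinematic model from the recorded poses and choose a feasible grasp tilt.

```bash
cat > kin.py <<'E'
from h import *
from scipy.optimize import least_squares
J=np.array([[1.057,.313,1.498,0,1.331,-.223],[.729,.444,2.038,-1.232,1.134,.812],[.755,.092,2.182,-1.232,.967,.463]])
P=np.array([[150.54,502.96,250.294],[359.93,206.85,137.055],[321.737,210.794,215.369]])
Q=[[0,.14,.99,0],[.449,.339,.803,-.198],[.444,.204,.864,-.12]]
def fk(q,k):
    a1,h,L1,e,L2,L3=k; A=Ro.from_euler
    Z=A("z",q[0]);B=Z*A("y",q[1]);C=B*A("y",q[2]);W=C*A("z",q[3])*A("y",q[4])
    p=np.array([0,0,h])+Z.apply([a1,0,0])+B.apply([0,0,L1])+C.apply([e,0,L2])+W.apply([0,0,L3])
    return p,W*A("z",q[5])
def fitk():
    f=lambda k:np.r_[np.ravel([fk(q,k)[0]-p for q,p in zip(J,P)]),(k-np.array([0,350,350,0,350,200]))*.002]
    return least_squares(f,[0,350,350,0,350,200.])
LO=np.array([-2.94,-.97,.19,-1.23,.02,-2.88]);HI=np.array([2.94,2.17,2.56,4.37,3.11,2.88])
def ik(p,R,k,q0):
    best=None
    for s in q0:
        g=lambda q:np.r_[(fk(q,k)[0]-p)/100,(fk(q,k)[1].inv()*R).as_rotvec()]
        r=least_squares(g,np.clip(s,LO+.02,HI-.02),bounds=(LO,HI))
        if best is None or r.cost<best.cost: best=r
    return best.x,np.sqrt(2*best.cost)
E
python3 - <<'E'
from kin import *
np.set_printoptions(precision=3,suppress=True)
r=fitk();k=r.x;print(k,np.abs(r.fun[:9]).max())
for q,o in zip(J,Q): print((fk(q,k)[1].inv()*Ro.from_quat([o[1],o[2],o[3],o[0]])).as_rotvec())
C=(fk(J[0],k)[1].inv()*Ro.from_quat([.14,.99,0,0]))
q0=[[.5,.5,1.9,-.8,1,.5],[.5,.5,1.9,.8,1,.5],[.5,.5,1.9,3,1,-1],[-.3,.7,1.4,1,1,0],[-.3,.7,1.4,-1,1,0],[-.3,.7,1.4,1,1,-2],[-.3,.7,1.4,1,1,2]]
for ph in(-60,-40,-20,0):
  for pi in(30,40,50,60,70,90):
    R=tool(ph,pi,1)*C.inv()
    q,c=ik(np.array([442.5,113,64]),R,k,q0); 
    F=tool(-84.2,pi+90,1)*C.inv(); q2,c2=ik(np.array([544.5,-180.7,58]),F,k,q0)
    print(ph,pi,round(c,3),q,"| final",round(c2,3),q2)
E
```

```text
[140.353 177.394 325.951  69.339 296.299  95.252] 101.08963961783545
[-0.    -0.     1.561]
[-0.001 -0.002  1.57 ]
[-0.002  0.     1.57 ]
-60 30 0.128 [ 0.428  0.773  1.855 -1.23   1.076  0.923] | final 0.0 [-0.394  0.922  1.295  0.485  1.233 -0.721]
-60 40 0.028 [ 0.408  0.737  1.889 -1.23   0.925  0.899] | final 0.0 [-0.413  0.958  1.261  0.609  1.36  -0.771]
-60 50 0.0 [ 0.383  0.701  1.898 -1.106  0.792  0.779] | final 0.0 [-0.43   0.997  1.227  0.724  1.489 -0.804]
-60 60 0.0 [ 0.353  0.671  1.895 -0.888  0.688  0.573] | final 0.0 [-0.444  1.039  1.195  0.835  1.617 -0.82 ]
-60 70 0.0 [ 0.32   0.651  1.887 -0.612  0.622  0.312] | final 0.0 [-0.453  1.083  1.165  0.945  1.744 -0.823]
-60 90 0.0 [ 0.25   0.642  1.86  -0.     0.64  -0.264] | final 0.0 [-0.461  1.17   1.115  1.179  1.986 -0.788]
-40 30 0.08 [0.404 0.775 2.012 4.37  0.92  1.24 ] | final 0.0 [-0.394  0.922  1.295  0.485  1.233 -0.721]
-40 40 0.141 [0.379 0.733 2.026 4.37  0.743 1.225] | final 0.0 [-0.413  0.958  1.261  0.609  1.36  -0.771]
-40 50 0.082 [ 0.364  0.669  1.946 -1.23   0.611  0.593] | final 0.0 [-0.43   0
[... 949 characters left out ...]
.64  -0.961] | final 0.0 [-0.461  1.17   1.115  1.179  1.986 -0.788]
0 30 0.0 [0.304 0.751 2.113 3.518 0.785 1.464] | final 0.0 [-0.394  0.922  1.295  0.485  1.233 -0.721]
0 40 0.0 [0.297 0.697 2.093 3.59  0.544 1.384] | final 0.0 [-0.413  0.958  1.261  0.609  1.36  -0.771]
0 50 0.0 [0.288 0.656 2.062 3.779 0.313 1.19 ] | final 0.0 [-0.43   0.997  1.227  0.724  1.489 -0.804]
0 60 0.022 [0.277 0.634 2.028 4.37  0.14  0.594] | final 0.0 [-0.444  1.039  1.195  0.835  1.617 -0.82 ]
0 70 0.0 [ 0.269  0.621  1.972 -0.412  0.23  -0.905] | final 0.0 [-0.453  1.083  1.165  0.945  1.744 -0.823]
0 90 0.0 [ 0.25   0.642  1.86  -0.001  0.639 -1.31 ] | final 0.0 [-0.461  1.17   1.115  1.179  1.986 -0.788]
```

```bash
sed -i 's/a1,h,L1,e,L2,L3=k/a1,h,L1,e,L2,L3,lat=k/; s/Z.apply(\[a1,0,0\])/Z.apply([a1,lat,0])/; s/0,350,200\])/0,350,200,116])/; s/\[0,350,350,0,350,200.\]/[0,350,350,0,350,200.,116]/' kin.py; cat > scan.py <<'E'
from kin import *
np.set_printoptions(precision=2,suppress=True)
r=fitk();k=r.x;print(k,np.abs(r.fun[:9]).max())
C=Ro.from_euler("z",np.pi/2)
q0=[[.1,.5,1.9,-.8,1,.5],[.1,.5,1.9,.8,1,.5],[.1,.5,1.9,3,1,-1],[-.6,.7,1.4,1,1,0],[-.6,.7,1.4,-1,1,0]]
for pi in(30,40,45,50,60):
    q2,c2=ik(np.array([544.5,-180.7,58]),tool(-84.2,pi+90)*C.inv(),k,q0)
    print("final",pi,round(c2,3),q2)
    for ph in(-75,-60,-45,-30):
        q,c=ik(np.array([442.5,113,64]),tool(ph,pi)*C.inv(),k,q0); print("  ",ph,round(c,3),q)
E
python3 scan.py
```

```text
[  0.24 201.58 438.59  39.31 397.58 235.81 116.09] 0.0619377696018546
final 30 0.0 [-0.68  0.78  1.37  0.37  1.39 -0.92]
   -75 0.0 [ 0.44  0.72  1.81 -1.12  1.24  0.94]
   -60 0.097 [ 0.43  0.66  1.91 -1.23  1.1   0.87]
   -45 0.126 [0.38 0.61 2.2  4.37 0.93 1.27]
   -30 0.0 [0.33 0.57 2.26 4.18 0.86 1.26]
final 40 0.0 [-0.71  0.85  1.3   0.46  1.54 -0.96]
   -75 0.0 [ 0.39  0.64  1.84 -1.02  1.11  0.82]
   -60 0.0 [ 0.39  0.58  1.97 -1.23  0.94  0.82]
   -45 0.147 [ 0.34  0.51  2.03 -1.23  0.78  0.6 ]
   -30 0.0 [0.28 0.47 2.24 4.35 0.63 1.03]
final 45 0.0 [-0.73  0.89  1.27  0.5   1.61 -0.98]
   -75 0.0 [ 0.36  0.6   1.85 -0.95  1.04  0.75]
   -60 0.0 [ 0.36  0.54  1.98 -1.15  0.87  0.72]
   -45 0.082 [ 0.31  0.48  2.06 -1.23  0.71  0.57]
   -30 0.037 [0.24 0.43 2.24 4.37 0.53 0.97]
final 50 0.0 [-0.74  0.93  1.24  0.54  1.69 -0.98]
   -75 0.0 [ 0.33  0.57  1.86 -0.88  0.98  0.67]
   -60 0.0 [ 0.32  0.51  1.98 -1.05  0.81  0.61]
   -45 0.016 [ 0.29  0.45  2.08 -1.23  0.64  0.55]
   -30 0.084 [0.2  0.4  2.25 4.37 0.43 0.93]
final 60 0.0 [-0.77  1.01  1.18  0.62  1.83 -0.99]
   -75 0.0 [ 0.25  0.51  1.88 -0.7   0.88  0.49]
   -60 0.0 [ 0.24  0.46  1.97 -0.81  0.73  0.34]
   -45 0.0 [ 0.21  0.41  2.06 -0.91  0.56  0.19]
   -30 0.0 [ 0.16  0.37  2.14 -1.    0.39  0.  ]
```

```bash
cat > go.py <<'E'
from kin import *
np.set_printoptions(precision=3,suppress=True)
k=fitk().x; C=Ro.from_euler("z",np.pi/2)
def chk(p,R,n=6):
    s=sense();q=s["joints"];o=s["ee_rot"];R0=Ro.from_quat([o[1],o[2],o[3],o[0]]);w=(R0.inv()*R).as_rotvec()
    print("now",s["time_s"],s["eef_pos"],s["force"],s["grip_width"])
    for a in np.linspace(0,1,n+1)[1:]:
        q,c=ik(s["eef_pos"]+a*(np.array(p)-s["eef_pos"]),R0*Ro.from_rotvec(a*w)*C.inv(),k,[q]);print("  ",round(c,3),q)
    print("ROW",*rows(p,R))
E
python3 - <<'E'
from go import *
R=tool(-75,35);z=R.as_matrix()[:,2];g=np.array([442.5,113,64])
chk(g-110*z,R)
for p in (g,g+[0,0,150]): print(ik(p,R*C.inv(),k,[[.4,.6,1.8,-1,1.2,.8]]))
E
```

```text
now 4.7 [321.984 210.605 214.687] [-0.002  0.103 -0.166] 1.0020747508145804
   0.0 [ 0.738  0.193  2.115 -1.195  1.039  0.541]
   0.0 [ 0.716  0.287  2.04  -1.146  1.109  0.605]
   0.0 [ 0.689  0.376  1.96  -1.092  1.177  0.657]
   0.0 [ 0.659  0.46   1.875 -1.033  1.244  0.701]
   0.0 [ 0.625  0.54   1.785 -0.972  1.311  0.74 ]
   0.0 [ 0.59   0.618  1.692 -0.911  1.378  0.777]
ROW [0.045 0.094 0.311 0.423 0.005 0.318] 47.64337898937888
(array([ 0.415,  0.68 ,  1.827, -1.073,  1.172,  0.882]), np.float64(2.0958336849672078e-14))
(array([ 0.415,  0.404,  1.762, -0.978,  1.351,  0.576]), np.float64(8.574579640678527e-15))
```

jog_arm(series="0.045 0.094 0.311 0.423 0.005 0.318 1;0.045 0.094 0.311 0.423 0.005 0.318 1;0.045 0.094 0.311 0.423 0.005 0.318 1;0.045 0.094 0.311 0.423 0.005 0.318 1;0.045 0.094 0.311 0.423 0.005 0.318 1;0.045 0.094 0.311 0.423 0.005 0.318 1;0.045 0.094 0.311 0.423 0.005 0.318 1")

```text
time_s: 5.58
eef_pos: [418.9, 199.8, 127.5]
ee_rot: [0.366, 0.539, 0.704, -0.281]
force: [0.0, -1.0, -0.2]
grip_width: 1.003
grip_force: 0.0
```

```bash
python3 - <<'E'
from go import *
R=tool(-75,35);g=np.array([442.5,113,64])
chk(g,R,3)
T=capture("top");S=capture("side")
cv2.imwrite("pics/b.png",cv2.cvtColor(cv2.resize(np.hstack([S["img"][80:260,130:310],T["img"][130:310,110:290]]),None,fx=2.2,fy=2.2),cv2.COLOR_RGB2BGR))
E
```

```text
now 5.575 [418.9   199.76  127.515] [ 0.028 -0.956 -0.177] 1.0027425852681553
   0.0 [ 0.534  0.631  1.746 -0.958  1.305  0.807]
   0.0 [ 0.475  0.652  1.79  -1.011  1.237  0.842]
   0.0 [ 0.415  0.68   1.827 -1.073  1.172  0.882]
ROW [ 0.001  0.     0.275  0.001 -0.     0.001] 0.11938164873466571
```

View pics/b.png

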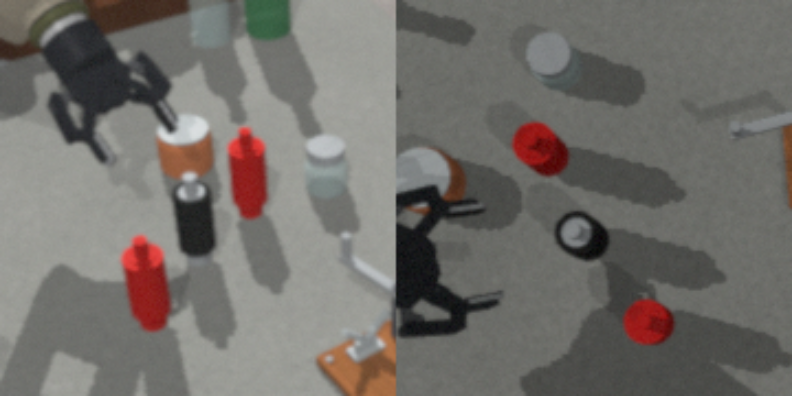

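The gripper is lined up on the black roller (side crop 185-215), between the reds and clear of the tin. Next I advance and close.

jog_arm(series="0 0 0.1 0 0 0 1;0 0 0.2 0 0 0 1;0 0 0.275 0 0 0 1;0 0 0.275 0 0 0 1;0 0 0.275 0 0 0 -1;0 0 0.275 0 0 0 -1;0 0 0.275 0 0 0 -1;0 0 0.275 0 0 0 -1;0 0 0.275 0 0 0 -1;0 0 0.275 0 0 0 -1", grip_force=50)

```text
time_s: 6.92
eef_pos: [443.0, 113.7, 65.5]
ee_rot: [0.367, 0.54, 0.704, -0.28]
force: [0.0, 3.5, 6.2]
grip_width: 0.523
grip_force: 50.6
```

```bash
python3 - <<'E'
from go import *
R=tool(-75,35);s=sense();print(s["grip_width"]*85,s["grip_force"],s["force"],s["eef_pos"])
p=s["eef_pos"]+[0,0,150]
chk(p,R,3)
S=capture("side")
cv2.imwrite("pics/c.png",cv2.cvtColor(cv2.resize(S["img"][80:260,130:310],None,fx=3,fy=3),cv2.COLOR_RGB2BGR))
E
```

```text
44.428107270273514 50.62155604362488 [0.033 3.492 6.213] [443.044 113.662  65.511]
now 6.925 [443.044 113.662  65.511] [0.033 3.492 6.213] 0.5226836149443943
   0.0 [ 0.415  0.576  1.819 -1.035  1.227  0.779]
   0.0 [ 0.415  0.485  1.796 -1.003  1.288  0.676]
   0.0 [ 0.415  0.404  1.758 -0.977  1.354  0.573]
ROW [-0.307  0.001 -0.215  0.002 -0.001 -0.001] 0.19160696907817978
```

View pics/c.png

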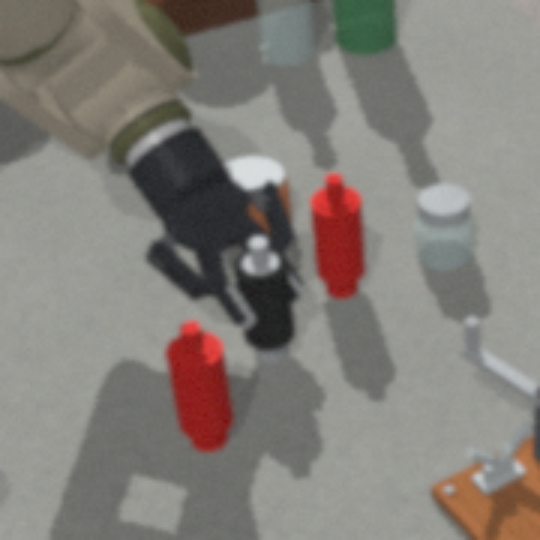

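The picture shows the roller held in the jaws at (290,268), with both reds standing. Lifting now.

jog_arm(series="-0.1 0 -0.07 0 0 0 -1;-0.2 0 -0.14 0 0 0 -1;-0.307 0 -0.215 0 0 0 -1;-0.307 0 -0.215 0 0 0 -1")

```text
time_s: 7.48
eef_pos: [443.0, 113.5, 217.2]
ee_rot: [0.367, 0.541, 0.703, -0.278]
force: [-0.6, 0.6, -4.7]
grip_width: 0.524
grip_force: 53.1
```

```bash
python3 - <<'E'
from go import *
chk([544.5,-183.5,170],tool(-84.2,125),8)
chk([544.5,-183.5,200],tool(-84.2,60),6)
s=sense();print(s["wrist_torque"],s["grip_force"])
E
```

```text
now 7.475 [443.042 113.496 217.207] [-0.564  0.624 -4.702] 0.5244073534019842
   0.0 [ 0.267  0.318  1.786 -0.836  1.194  0.418]
   0.0 [ 0.102  0.265  1.791 -0.644  1.076  0.198]
   0.0 [-0.071  0.248  1.771 -0.407  1.023 -0.071]
   0.0 [-0.238  0.27   1.723 -0.165  1.051 -0.341]
   0.0 [-0.388  0.33   1.647  0.041  1.148 -0.563]
   0.0 [-0.515  0.423  1.544  0.197  1.294 -0.72 ]
   0.0 [-0.618  0.541  1.415  0.315  1.468 -0.816]
   0.0 [-0.7    0.678  1.262  0.412  1.659 -0.861]
ROW [-0.354  0.051  0.708  0.025  0.995  0.112] 90.17356198833292
now 7.475 [443.042 113.496 217.207] [-0.564  0.624 -4.702] 0.5244073534019842
   0.0 [ 0.281  0.357  1.787 -0.955  1.245  0.496]
   0.0 [ 0.145  0.333  1.792 -0.916  1.15   0.396]
   0.0 [ 0.011  0.326  1.773 -0.856  1.071  0.275]
   0.0 [-0.117  0.338  1.731 -0.775  1.014  0.137]
   0.0 [-0.236  0.368  1.666 -0.678  0.986 -0.012]
   0.0 [-0.342  0.416  1.577 -0.572  0.988 -0.161]
ROW [-0.415  0.052  0.665  0.073  0.275  0.073] 26.446786500107503
[ 1.031  0.274 -0.045] 53.059161901474
```

jog_arm(series="-0.354 0.051 0.708 0.025 0.995 0.112 -1;-0.354 0.051 0.708 0.025 0.995 0.112 -1;-0.354 0.051 0.708 0.025 0.995 0.112 -1;-0.354 0.051 0.708 0.025 0.995 0.112 -1;-0.354 0.051 0.708 0.025 0.995 0.112 -1;-0.354 0.051 0.708 0.025 0.995 0.112 -1;-0.354 0.051 0.708 0.025 0.995 0.112 -1;-0.354 0.051 0.708 0.025 0.995 0.112 -1;-0.354 0.051 0.708 0.025 0.995 0.112 -1;-0.354 0.051 0.708 0.025 0.995 0.112 -1;-0.354 0.051 0.708 0.025 0.995 0.112 -1;-0.354 0.051 0.708 0.025 0.995 0.112 -1;-0.354 0.051 0.708 0.025 0.995 0.112 -1")

```text
time_s: 9.1
eef_pos: [543.6, -183.8, 168.3]
ee_rot: [-0.223, 0.641, 0.707, 0.198]
force: [-0.1, -0.3, -4.5]
grip_width: 0.523
grip_force: 52.9
```

```bash
python3 - <<'E'
from go import *
chk([544.5,-183.5,90],tool(-84.2,125),3)
S=capture("side");T=capture("top")
cv2.imwrite("pics/d.png",cv2.cvtColor(cv2.resize(np.hstack([S["img"][130:310,240:420],T["img"][120:300,230:410]]),None,fx=2.2,fy=2.2),cv2.COLOR_RGB2BGR))
for l in ("roller_hub","roller_spindle"):
    print(l,[[(np.round(m["point"],1),round(m["confidence"],2)) for m in mark_of(l,c)][:4] for c in (S,T)])
c,s=np.cos(-1.47),np.sin(-1.47); u=np.array([c,s,0]);p=sense()["eef_pos"]
for n,o in (("hub exp",-51.5-3),("spin exp",48.5)):print(n,[proj(v,p+u*o) for v in (S,T)])
E
```

```text
now 9.1 [ 543.551 -183.835  168.25 ] [-0.078 -0.3   -4.475] 0.5231450785435647
   0.0 [-0.699  0.707  1.287  0.407  1.609 -0.88 ]
   0.0 [-0.699  0.739  1.305  0.409  1.564 -0.901]
   0.0 [-0.7    0.774  1.319  0.411  1.52  -0.922]
ROW [-0.111  0.004  0.161 -0.003  0.003 -0.002] 0.41480114710878524
roller_hub [[(array([190. , 295.9]), 0.97), (array([172.6, 243.2]), 0.75), (array([254.1, 322.8]), 0.64), (array([222.9, 193.9]), 0.56)], [(array([190.6, 297.1]), 0.94), (array([201. , 180.7]), 0.67)]]
roller_spindle [[(array([193.3, 197.6]), 0.79), (array([144.1, 241.7]), 0.74), (array([217.6, 324.5]), 0.6), (array([184.7, 292.1]), 0.34)], [(array([190.6, 170.3]), 0.89), (array([188.7, 346.2]), 0.55)]]
hub exp [(np.float64(190.56425114210435), np.float64(296.24061385215214)), (np.float64(191.63181788465067), np.float64(299.0524454467092))]
spin exp [(np.float64(217.15464207355365), np.float64(325.0434977547666)), (np.float64(187.9017388431091), np.float64(345.27397891404837))]
```

View pics/d.png

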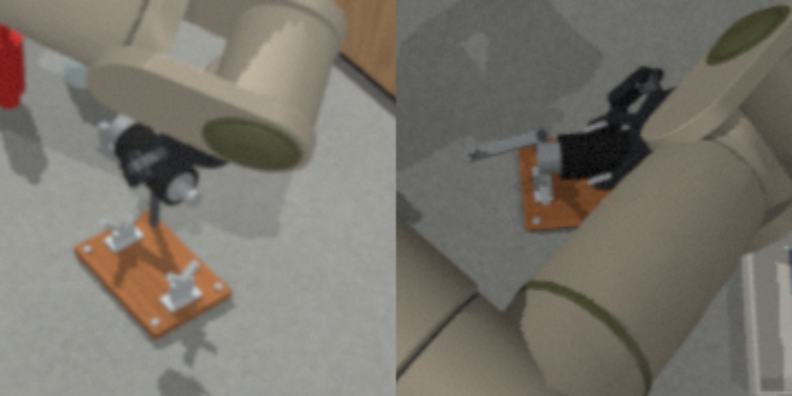

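The roller is level over the rest, hub over the large V. The hub sits at about (140,115) and the spindle at (188,180) in the side crop, and both networks match the expected pixels. Lowering now.

jog_arm(series="-0.05 0.002 0.073 0 0 0 -1;-0.1 0.004 0.145 -0.003 0.003 -0.002 -1;-0.13 0.004 0.188 -0.003 0.003 -0.002 -1;-0.15 0.004 0.217 -0.003 0.003 -0.002 -1;-0.15 0.004 0.217 -0.003 0.003 -0.002 -1;-0.15 0.004 0.217 -0.003 0.003 -0.002 -1")

```text
time_s: 10.15
eef_pos: [544.9, -184.2, 63.4]
ee_rot: [-0.223, 0.64, 0.707, 0.202]
force: [-0.6, -0.3, -4.2]
grip_width: 0.523
grip_force: 52.8
```

```bash
python3 - <<'E'
from go import *
s=sense();print(s["wrist_torque"]);chk([544.8,-183.7,55],tool(-84.2,125),1)
S=capture("side")
for l in ("roller_hub","roller_spindle","hub_seat","spindle_seat"):
    print(l,[(np.round(m["point"],1),round(m["confidence"],2)) for m in mark_of(l,S)][:4])
E
```

```text
[-0.732 -0.046 -0.008]
now 10.15 [ 544.853 -184.23    63.396] [-0.642 -0.29  -4.206] 0.5225109705430183
   0.0 [-0.7    0.823  1.33   0.413  1.464 -0.946]
ROW [-0.011 -0.     0.018  0.001 -0.    -0.   ] 0.09401763354264338
roller_hub [(array([224.8, 294.5]), 0.93), (array([221.8, 194.9]), 0.81), (array([173.7, 244.7]), 0.69)]
roller_spindle [(array([189.2, 194. ]), 0.72), (array([251.3, 320.6]), 0.56)]
hub_seat [(array([223.5, 295.5]), 0.81)]
spindle_seat [(array([253.1, 321.8]), 0.61)]
```

Lowering in small steps while watching the force (free weight is about -4.2 N).

jog_arm(series="-0.004 0 0.006 0 0 0 -1;-0.008 0 0.012 0 0 0 -1;-0.008 0 0.012 0 0 0 -1;-0.008 0 0.012 0 0 0 -1")

```text
time_s: 10.9
eef_pos: [544.4, -183.8, 56.6]
ee_rot: [-0.224, 0.64, 0.707, 0.202]
force: [1.0, 0.7, -3.5]
grip_width: 0.528
grip_force: 53.0
```

jog_arm(series="-0.002 0 0.003 0 0 0 -1;-0.002 0 0.003 0 0 0 -1;-0.002 0 0.003 0 0 0 -1")

```text
time_s: 11.28
eef_pos: [544.6, -183.8, 56.1]
ee_rot: [-0.223, 0.64, 0.707, 0.202]
force: [-0.7, -0.2, 5.7]
grip_width: 0.522
grip_force: 53.5
```

jog_arm(series="-0.001 0 0.001 0 0 0 -1;-0.001 0 0.001 0 0 0 -1")

```text
time_s: 11.52
eef_pos: [544.7, -183.8, 56.0]
ee_rot: [-0.223, 0.639, 0.707, 0.203]
force: [-1.4, 0.1, 9.1]
grip_width: 0.522
grip_force: 53.8
```

```bash
python3 - <<'E'
from go import *
s=sense();print(s["wrist_torque"],s["force"],s["eef_pos"])
S=capture("side")
for l in ("roller_hub","roller_spindle"):
    print(l,[(np.round(m["point"],1),round(m["confidence"],2)) for m in mark_of(l,S)][:4])
c,s=np.cos(-1.47),np.sin(-1.47)
for o in(-51.5,51.5):print(proj(S,(544.5+c*o,-180.7+s*o,55)))
E
```

```text
[0.493 0.302 0.431] [-1.354  0.08   9.05 ] [ 544.659 -183.8     55.975]
roller_hub [(array([226. , 295.9]), 0.89), (array([171.9, 242.5]), 0.64), (array([222.4, 195.5]), 0.56)]
roller_spindle [(array([192.9, 194.7]), 0.94), (array([253.1, 320.1]), 0.78)]
(np.float64(225.7379312303532), np.float64(295.9176070090963))
(np.float64(252.399030738078), np.float64(322.66181191380923))
```

Contact is firm and both ends lie on their seats. Release and back off along the tool axis.

jog_arm(series="0 0 0 0 0 0 0.2;0 0 0 0 0 0 0.5;0 0 0 0 0 0 0.7;0 0 0 0 0 0 0.7;0 0 0 0 0 0 0.7;0 0 -0.04 0 0 0 0.7;0 0 -0.12 0 0 0 0.7;0 0 -0.25 0 0 0 0.7;0 0 -0.4 0 0 0 0.7;0 0 -0.4 0 0 0 0.7")

```text
time_s: 12.92
eef_pos: [554.2, -278.6, 189.8]
ee_rot: [-0.219, 0.641, 0.708, 0.202]
force: [-0.3, -0.4, -0.8]
grip_width: 0.851
grip_force: 0.0
```

```bash
python3 - <<'E'
from go import *
S=capture("side");T=capture("top")
cv2.imwrite("pics/e.png",cv2.cvtColor(cv2.resize(np.hstack([S["img"][130:310,240:420],T["img"][120:300,230:410]]),None,fx=2.2,fy=2.2),cv2.COLOR_RGB2BGR))
for l,z in (("roller_hub",55),("roller_spindle",55),("keeper_peg",112),("keeper_pivot",82)):
    print(l,[[(np.round(m["point"],1),round(m["confidence"],2),atz(c,m["point"],z)) for m in mark_of(l,c)][:4] for c in (S,T)])
p=sense();print(p["eef_pos"],p["force"],p["joints"])
E
```

```text
roller_hub [[(array([227.3, 294.7]), 0.97, array([ 534.182, -132.548,   55.   ])), (array([221.2, 195.9]), 0.88, array([336.113,   1.868,  55.   ])), (array([173.4, 244.2]), 0.61, array([517.041, 107.859,  55.   ])), (array([154.4, 215.1]), 0.54, array([482.283, 223.358,  55.   ]))], [(array([202.1, 298.9]), 0.96, array([ 534.658, -134.857,   55.   ])), (array([199.6, 178. ]), 0.61, array([535.391, 159.474,  55.   ])), (array([197. , 340.5]), 0.6, array([ 549.218, -236.566,   55.   ]))]]
roller_spindle [[(array([143.1, 243.2]), 0.98, array([574.136, 232.588,  55.   ])), (array([252. , 322.7]), 0.74, array([ 550.4  , -230.967,   55.   ])), (array([194.1, 195.6]), 0.73, array([372.156,  94.146,  55.   ])), (array([222.2, 297.2]), 0.54, array([ 547.978, -120.668,   55.   ]))], [(array([196.6, 341.2]), 0.97, array([ 550.247, -238.285,   55.   ]))]]
keeper_peg [[(array([183.5, 286.8]), 0.73, array([563.47 , -42.031, 112.   ])), (array([252.5, 322.4]), 0.48, array([ 519.587, -272.955,  112.   ]))], [(array([185. , 261.4]), 0.6, array([563.333, -44.477, 112.   ]))]]
keeper_pivot [[(array([208.5, 310.6]), 0.69, array([ 585.287, -119.388,   82.   ]))], []]
[ 553.57  -275.035  185.289] [ 0.171 -0.159 -0.754] [-0.793  0.794  1.012  0.38   1.819 -0.89 ]
```

View pics/e.png

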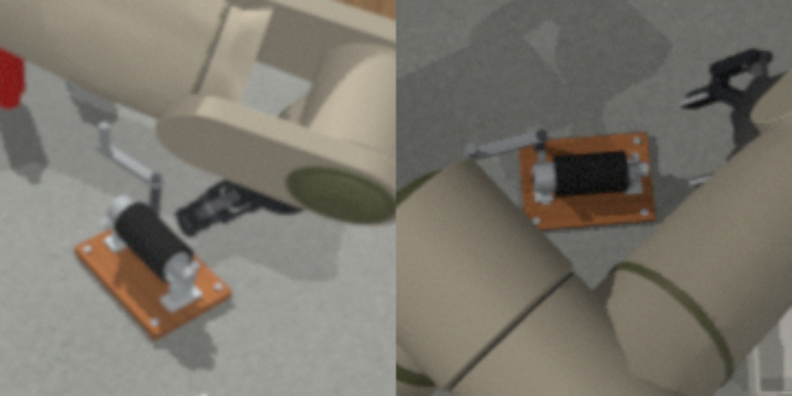

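The roller lies in both Vs and the gripper is clear. The keeper peg is at about (563,-45), near side crop (130,105). Moving above the peg next.

```bash
python3 - <<'E'
from go import *
chk([561.5,-47,200],tool(-35,90),6)
E
```

```text
now 13.425 [ 553.57  -275.035  185.289] [ 0.171 -0.159 -0.754] 0.8506583912267874
   0.0 [-0.721  0.72   1.106  0.316  1.725 -0.988]
   0.0 [-0.645  0.651  1.192  0.256  1.629 -1.07 ]
   0.0 [-0.564  0.587  1.27   0.196  1.532 -1.137]
   0.0 [-0.478  0.53   1.339  0.136  1.435 -1.189]
   0.0 [-0.387  0.48   1.4    0.071  1.341 -1.227]
   0.0 [-0.291  0.439  1.453 -0.     1.25  -1.251]
ROW [ 0.484  0.077  0.295  0.167 -0.366 -0.53 ] 59.85260719468389
```

jog_arm(series="0.484 0.077 0.295 0.167 -0.366 -0.53 0.4;0.484 0.077 0.295 0.167 -0.366 -0.53 0.4;0.484 0.077 0.295 0.167 -0.366 -0.53 0.4;0.484 0.077 0.295 0.167 -0.366 -0.53 0.4;0.484 0.077 0.295 0.167 -0.366 -0.53 0.4;0.484 0.077 0.295 0.167 -0.366 -0.53 0.4;0.484 0.077 0.295 0.167 -0.366 -0.53 0.4;0.484 0.077 0.295 0.167 -0.366 -0.53 0.4;0.484 0.077 0.295 0.167 -0.366 -0.53 0.4")

```text
time_s: 14.55
eef_pos: [561.7, -47.7, 200.0]
ee_rot: [0.0, 0.302, 0.953, -0.0]
force: [-0.1, -0.4, -0.9]
grip_width: 0.697
grip_force: 0.0
```

```bash
python3 - <<'E'
from go import *
S=capture("side");T=capture("top");s=sense();print(s["eef_pos"],s["joints"],s["time_s"])
for l,z in (("keeper_peg",112),("keeper_pivot",82),("roller_spindle",55),("roller_hub",55)):
    print(l,[[(np.round(m["point"],1),round(m["confidence"],2),atz(c,m["point"],z)) for m in mark_of(l,c)][:3] for c in (S,T)])
cv2.imwrite("pics/f.png",cv2.cvtColor(cv2.resize(np.hstack([S["img"][130:310,240:420],T["img"][120:300,200:380]]),None,fx=2.2,fy=2.2),cv2.COLOR_RGB2BGR))
chk([562.5,-46.5,112],tool(-35,90),2)
E
```

```text
[561.714 -47.539 200.015] [-0.292  0.439  1.452 -0.     1.25  -1.251] 14.65
keeper_peg [[(array([183.3, 288.8]), 0.62, array([568.079, -43.771, 112.   ])), (array([164. , 276.6]), 0.6, array([578.157,  37.054, 112.   ]))], []]
keeper_pivot [[(array([207.9, 309.4]), 0.49, array([ 583.87 , -116.202,   82.   ])), (array([223.3, 292.5]), 0.49, array([ 522.753, -141.465,   82.   ]))], [(array([182.7, 295.4]), 0.6, array([ 576.94 , -124.778,   82.   ]))]]
roller_spindle [[(array([254.2, 320.9]), 0.98, array([ 543.336, -234.567,   55.   ])), (array([144.3, 241.5]), 0.82, array([567.364, 229.763,  55.   ])), (array([193.6, 196. ]), 0.81, array([373.772,  95.44 ,  55.   ]))], [(array([199.1, 340. ]), 0.82, array([ 543.969, -235.325,   55.   ])), (array([191.4, 171.1]), 0.79, array([555.396, 177.29 ,  55.   ]))]]
roller_hub [[(array([224.2, 295.3]), 0.82, array([ 540.615, -124.282,   55.   ])), (array([173.4, 241.6]), 0.8, array([510.967, 111.287,  55.   ])), (array([220.8, 196.1]), 0.58, array([337.048,   2.912,  55.   ]))], [(array([199. , 296.9]), 0.77, array([ 542.257, -129.887,   55.   ])), (array([158. , 186.4]), 0.72, array([640.077, 144.149,  55.   ])), (array([201.8, 179.1]), 0.69, array([530.008, 156.53 ,  55.   ]))]]
now 15.05 [561.685 -47.146 200.236] [-0.659  0.032 -0.116] 0.7009526925265296
   0.0 [-0.29   0.485  1.505 -0.     1.151 -1.25 ]
   0.0 [-0.29   0.54   1.546 -0.     1.056 -1.25 ]
ROW [-0.     0.003  0.221 -0.     0.001 -0.   ] 0.07266596821338848
```

View pics/f.png

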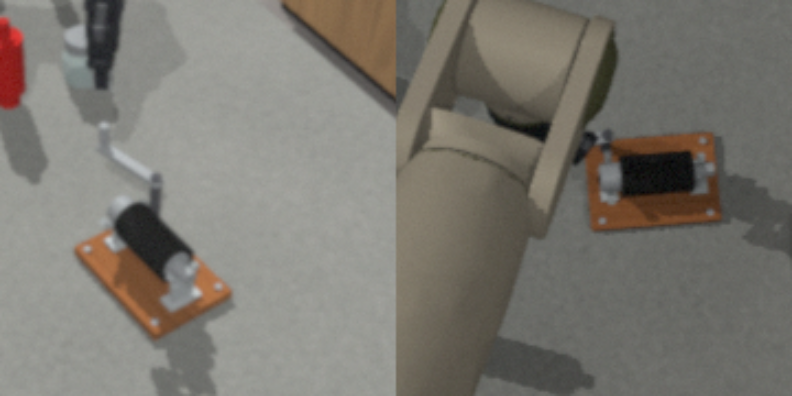

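The roller is seated and the view of the peg is clear at (138,105) in the side crop. I'll go down around the peg and pinch it lightly.

jog_arm(series="-0.005 0.001 0.12 0 0 0 0.4;-0.005 0.001 0.2 0 0 0 0.4;-0.005 0.001 0.225 0 0 0 0.4;-0.005 0.001 0.225 0 0 0 -1;-0.005 0.001 0.225 0 0 0 -1;-0.005 0.001 0.225 0 0 0 -1;-0.005 0.001 0.225 0 0 0 -1;-0.005 0.001 0.225 0 0 0 -1;-0.005 0.001 0.225 0 0 0 -1;-0.005 0.001 0.225 0 0 0 -1", grip_force=20)

```text
time_s: 16.3
eef_pos: [564.3, -48.4, 111.4]
ee_rot: [0.002, 0.301, 0.954, -0.0]
force: [0.4, -2.1, 6.1]
grip_width: 0.128
grip_force: 21.6
```

```bash
python3 - <<'E'
from go import *
s=sense();p=s["eef_pos"];print(p,s["grip_width"]*85,s["grip_force"],s["force"])
pv=np.array([580.8,-125.]);print("r",np.linalg.norm(p[:2]-pv))
a=-1.47; X=np.array([np.cos(a),np.sin(a)]);Y=np.array([-X[1],X[0]])
v=p[:2]-pv; th=np.arctan2(-v@X,-v@Y); r=np.linalg.norm(v); print("theta",th)
R0=Ro.from_quat(np.roll(s["ee_rot"],-1))
out=[]
for t in np.linspace(th,-.04,13)[1:]:
    rr=r+(78-r)*(th-t)/th
    q=np.r_[pv+rr*(-np.sin(t)*X-np.cos(t)*Y),p[2]]
    print(round(t,2),q[:2],np.round(R0.inv().apply(q-p)/400,3),ik(q,tool(-35,90)*C.inv(),k,[s["joints"]])[0][[0,3,5]])
E
```

```text
[564.296 -48.433 111.446] 10.853709576321327 21.621640920639038 [ 0.364 -2.11   6.102]
r 78.32564691359438
theta 1.459296550705732
1.33 [554.893 -51.113] [ 0.015 -0.019 -0.   ] [-0.302 -0.    -1.262]
1.21 [545.9   -54.942] [ 0.028 -0.04  -0.   ] [-0.314 -0.    -1.273]
1.08 [537.457 -59.86 ] [ 0.039 -0.062 -0.   ] [-0.327 -0.    -1.287]
0.96 [529.695 -65.791] [ 0.046 -0.085 -0.   ] [-0.343 -0.    -1.303]
0.83 [522.736 -72.639] [ 0.05  -0.109 -0.   ] [-0.36 -0.   -1.32]
0.71 [516.686 -80.299] [ 0.052 -0.134 -0.   ] [-0.378 -0.    -1.338]
0.58 [511.64 -88.65] [ 0.05  -0.158 -0.   ] [-0.397 -0.    -1.357]
0.46 [507.676 -97.562] [ 0.045 -0.182 -0.   ] [-0.416 -0.    -1.376]
0.33 [ 504.854 -106.895] [ 0.038 -0.205 -0.   ] [-0.436 -0.    -1.395]
0.21 [ 503.217 -116.503] [ 0.027 -0.227 -0.   ] [-0.454 -0.    -1.414]
0.08 [ 502.791 -126.237] [ 0.014 -0.248 -0.   ] [-0.472 -0.    -1.432]
-0.04 [ 503.581 -135.945] [-0.001 -0.266 -0.   ] [-0.488 -0.    -1.448]
```

The peg is pinched: the opening matches its 12 mm and its distance from the pivot is right at 78 mm. Now follow the arc home.

jog_arm(series="0.015 -0.019 0 0 0 0 -1;0.028 -0.04 0 0 0 0 -1;0.039 -0.062 0 0 0 0 -1;0.046 -0.085 0 0 0 0 -1;0.05 -0.109 0 0 0 0 -1;0.052 -0.134 0 0 0 0 -1;0.05 -0.158 0 0 0 0 -1;0.045 -0.182 0 0 0 0 -1;0.038 -0.205 0 0 0 0 -1;0.027 -0.227 0 0 0 0 -1;0.014 -0.248 0 0 0 0 -1;0.006 -0.258 0 0 0 0 -1;-0.001 -0.266 0 0 0 0 -1;-0.001 -0.266 0 0 0 0 -1;-0.001 -0.266 0 0 0 0 -1")

```text
time_s: 18.18
eef_pos: [502.6, -133.0, 110.6]
ee_rot: [-0.001, 0.301, 0.954, 0.002]
force: [-0.9, 16.6, 12.4]
grip_width: 0.123
grip_force: 22.8
```

```bash
python3 - <<'E'
from go import *
s=sense();p=s["eef_pos"];print(p,s["grip_width"]*85,s["grip_force"],s["force"],s["wrist_torque"])
S=capture("side");T=capture("top")
for l,z in (("keeper_peg",112),("keeper_pivot",82),("roller_spindle",55),("roller_hub",55)):
    print(l,[[(np.round(m["point"],1),round(m["confidence"],2),atz(c,m["point"],z)) for m in mark_of(l,c)][:2] for c in (S,T)])
E
```

```text
[ 502.619 -132.987  110.562] 10.436350261798825 22.783792912960052 [-0.879 16.564 12.369] [2.73  0.047 0.146]
keeper_peg [[(array([213.6, 287.7]), 0.64, array([ 513.667, -134.752,  112.   ]))], [(array([215.3, 126.8]), 0.28, array([486.315, 263.014, 112.   ]))]]
keeper_pivot [[(array([208.2, 310.9]), 0.46, array([ 586.455, -118.849,   82.   ]))], []]
roller_spindle [[(array([143. , 242.1]), 0.87, array([571.588, 234.592,  55.   ])), (array([254.6, 321.6]), 0.79, array([ 544.074, -236.342,   55.   ]))], [(array([189.1, 172.1]), 0.61, array([561.161, 175.163,  55.   ]))]]
roller_hub [[(array([171.6, 242.4]), 0.92, array([516.128, 117.087,  55.   ])), (array([220.6, 195.4]), 0.79, array([335.821,   4.384,  55.   ]))], [(array([201. , 179.7]), 0.81, array([532.01 , 155.176,  55.   ]))]]
```

It hit the stop: 16.6 N reaction at exactly the predicted home position of (503,-133). Release and rise.

jog_arm(series="0 0.003 0 0 0 0 -0.4;0 0.003 0 0 0 0 0;0 0.003 0 0 0 0 0;0 0.003 0 0 0 0 0;0 0.003 -0.08 0 0 0 0;0 0.003 -0.2 0 0 0 0;0 0.003 -0.35 0 0 0 0;0.1 0.3 -0.45 0 0 0 0;0.2 0.6 -0.45 0 0 0 0;0.2 0.6 -0.45 0 0 0 0;0.2 0.6 -0.45 0 0 0 0;0.2 0.6 -0.45 0 0 0 0")

```text
time_s: 20.18
eef_pos: [575.2, 110.5, 290.1]
ee_rot: [0.001, 0.299, 0.954, -0.0]
force: [-0.4, -0.3, -0.1]
grip_width: 0.499
grip_force: 0.0
```

```bash
python3 - <<'E'
from go import *
s=sense();print(s["eef_pos"],s["force"])
S=capture("side");T=capture("top")
for l,z in (("keeper_peg",112),("keeper_pivot",82),("roller_spindle",55),("roller_hub",55),("tin",0),("jar",0)):
    print(l,[[(np.round(m["point"],1),round(m["confidence"],2),atz(c,m["point"],z)) for m in mark_of(l,c)][:2] for c in (S,T)])
cv2.imwrite("pics/g.png",cv2.cvtColor(cv2.resize(np.hstack([S["img"][120:300,180:380],T["img"][120:300,160:360]]),None,fx=2,fy=2),cv2.COLOR_RGB2BGR))
E
```

```text
[575.152 110.512 290.07 ] [-0.432 -0.324 -0.06 ]
keeper_peg [[], [(array([210.8, 298.8]), 0.54, array([ 504.   , -132.388,  112.   ]))]]
keeper_pivot [[(array([208.7, 309.3]), 0.58, array([ 582.219, -118.463,   82.   ]))], [(array([178.7, 298. ]), 0.53, array([ 586.884, -130.908,   82.   ])), (array([259. , 443.7]), 0.33, array([ 400.393, -475.379,   82.   ]))]]
roller_spindle [[(array([191.9, 195.2]), 0.93, array([374.425, 102.597,  55.   ])), (array([142.6, 241. ]), 0.75, array([569.668, 237.914,  55.   ]))], [(array([195.4, 338.5]), 0.9, array([ 553.114, -231.673,   55.   ])), (array([277. , 221.5]), 0.73, array([350.672,  46.993,  55.   ]))]]
roller_hub [[(array([220.2, 196.1]), 0.78, array([337.819,   4.838,  55.   ])), (array([171.6, 241.1]), 0.74, array([513.078, 118.809,  55.   ]))], [(array([201.9, 299.6]), 0.83, array([ 535.185, -136.56 ,   55.   ])), (array([275.2, 226.1]), 0.8, array([355.082,  36.242,  55.   ]))]]
tin [[(array([156.3, 210.7]), 0.67, array([491.194, 290.615,   0.   ]))], []]
jar [[(array([163.2, 279.2]), 0.9, array([652.698, 161.482,   0.   ])), (array([390.8, 332.7]), 0.47, array([ 407.747, -496.833,    0.   ]))], []]
```

View pics/g.png

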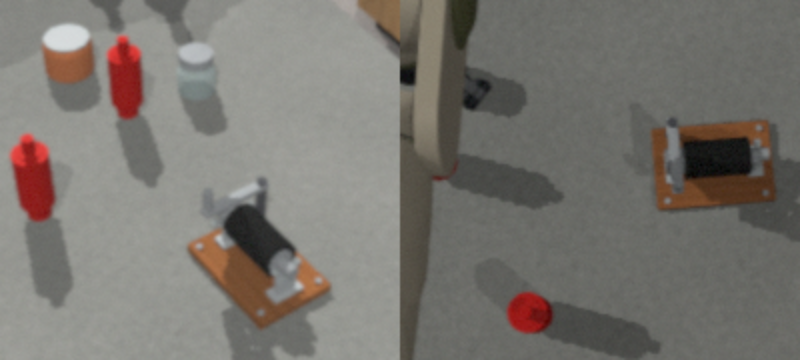

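The keeper lies across the hub with its peg at (504,-132), which is home. The roller is in both Vs, the tin, jar and reds are standing, and the arm is clear.

```bash
python3 -c "from rig import *;print(finish_job())"
```

```text
the job is handed in; nothing more can be done
None
```

The roller lies in both Vs, released, with the keeper swung home against its stop over the hub; the tin and jar were not touched. The job was handed in at about 20 s of the 58 s allowed, and no verdict came back.

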